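# Feed a corn cob to the food-waste grinder and start it

## Task

Pick the bare corn cob off the chopping board and set it down gently, without dropping it, lengthwise on the long far half of the grinder's steel feed tray, past the pivot; let go so that its own weight tips the tray and it slides into the bucket. When the tray has swung back level, slide the orange child lock fully aside, away from the green start button, then press the button all the way down and let it go. Leave the pepper, the spoon and the brush where they are.

Things in the scene. Friction and masses are not known exactly. Their poses are not given: they have to be found in the camera images.
- grinder: Food-waste grinder, light grey, fixed; 340 (its x) x 270 (its y) x 264 mm high. Origin: centre of its underside; x points from the controls (facing the robot) to the rear. Dark control deck at its x -170 to -80, 200 mm high; a 258 mm high step at x -80; behind it the hopper mouth, x -60 to 145, y -80 to 80, dark rim 264 mm high, over a bucket of that plan, floor 20 mm high.
- tray (a joint): Tip angle of the steel feed tray in the hopper mouth: 0 level, 1.1 far end fully down. Axle along grinder y at x 5, height 240 mm (dark line on its floor, round bearings on the rim). Weakly sprung level, damped: a cob set with its middle 35 to 65 mm past the axle (50 is best) tips it within about 1 s and slides into the bucket; then the tray swings back by itself, level 2 to 4 s after loading.
- tray_far_half (a point): Point on the tray's flat floor (244 mm high when level), on its centre line, 50 mm past the axle on the far half: best place for the cob's middle. The tray reaches 55 mm from the axle towards the controls and 115 mm away from them; 148 mm wide inside; side and near walls rise 15 mm above the floor, far end open. Moves with the tray.
- lock (a joint): Travel of the orange child lock in m: 0 = locked (its tongue is under the rim of the start button, which then cannot go down), 0.022 = fully aside. It slides along the grinder's +y, away from the button; friction about 2 N; it stays where it is left. The button is free from about 0.012 on.
- lock_ridge (a point): Middle of the top of the upright ridge on the orange lock, 230 mm above the table. The ridge is 12 mm thick along the grinder's y (sliding direction), 34 mm long along its x and stands 20 mm above the lock's plate (95 mm long along y, 34 mm wide). The button's edge is 44 mm from the ridge, towards -y. Moves with the lock.
- start (a joint): Travel of the green start button in m: 0 = up, 0.006 = all the way down. Spring return, 1.8 N at the start and 5.4 N fully down.
- start_top (a point): Centre of the top face of the green round start button, 44 mm across, facing up, 219 mm above the table. Moves with the button.
- board: Brown wooden chopping board, fixed, 320 mm (its x) by 240 mm (its y), 18 mm thick; origin at the centre of its underside.
- cob: Bare corn cob, tan, about 120 g, 110 mm long along its x axis (a thin 9 mm green stalk stub sticks out beyond -x), about 41 mm thick, with flats so that it does not roll; lies level on the board. Origin at its middle, on its axis, 20.5 mm above what it lies on.
- pepper: Red bell pepper standing on the board, 78 mm across and 100 mm high with its stalk; origin under its middle. Leave it.
- spoon: Wooden spoon lying on the table just beyond the board, 220 mm long. Leave it.
- brush: Kitchen brush with a white handle lying on the table beside the board, 210 mm long. Leave it.

How it is judged:
By the outcome, as a careful person would: the job done as asked, in the order asked, and still so for the second after the job is handed in, with the robot touching nothing.
It also fails if it takes over 54 s, if anything falls off the work surface, if the arm or the gripper's body presses on something with over 40 N, if the wrist force passes 120 N, or if a joint passes its speed limit or range.

## Robot

A 6-joint arm with a two-finger parallel gripper is mounted at the origin on the work surface. World frame = base frame: x ahead of the robot, y to its left, z up, the work surface at z = 0. Lengths are in m, angles in rad, forces in N, time in s.
With the tool pointing down it reaches from about 0.375 to 0.9 m from the base axis. Payload 3.1 kg.
Tool frame: the origin (TCP) lies at the very end of the fingers, on their centre line; the grasp point (between the pads) lies 19 mm behind it (manip.grasp_offset is the distance from the TCP to the grasp point, in m); x points along the fingers, z is the direction in which the jaws open and shut, and the axes are right-handed (so a half turn about x gives the same grasp; the last joint's range is limited). The gripper opens to 85 mm and grips with 20 to 120 N. Pads are 22 mm wide; open, the fingers measure 114 mm over their backs; the gripper's body (76 mm by 85 mm) begins 54 mm behind the grasp point. The pads swing forward as they close: fully open they stand 13 mm farther back than shut.
Start: joints at [1.079, 0.527, 1.433, -0, 1.181, -0.178], TCP at [0.193, 0.594, 0.231] pointing down, gripper open.
Joint ranges: [-3.08, 3.08], [-0.75, 2.2], [0.22, 2.44], [-1.43, 4.57], [0, 2.65], [-2.85, 2.85]. Speed limits (rad/s): [2.79, 2.79, 3.14, 3.14, 3.14, 3.14].

## Interface

Orientations are given as a unit quaternion [x, y, z, w].
In Python, from station import manip gives the robot as it stands.
- The arm moves only by the tool send_rows, never from a script. Its argument "steps" is a list that holds one entry, the list of rows, each a list of 5 numbers: the closure, from 0 (fully open) to 1 (shut), then the shift along the world's x, y, z in m, then the turn about the world's z in rad. A call has 1 to 8 rows; each row is the pose to reach, as a shift and turn from the pose commanded when the call began; what a row does not reach only later rows make up. A row lasts 1/8 s, in which the tool goes at most 62.5 mm and 10.7 degrees, less where a joint would pass 70% of its speed; a pose out of reach is approached as far as the arm can. A call with a gripper value outside its range is refused whole. The fingers move at their own pace and stop on an object; "grip_force" is the grip in N (left out, the last holds). Time passes only in rows, so rows that repeat a pose let the fingers close. It gives the time, the measured TCP pose, the force and the opening at its end, in the units of the state.
- manip.sense(): the state, without advancing time (a new reading comes with each control period).
- manip.snapshot(name): name is "scene" or "top" or "wrist"; returns the picture (480x640x3 uint8, red, green, blue); there is no depth.
- manip.camera_params(name): a dict with "fx", "fy", "cx", "cy" (pixels), "T" (4x4, takes a point from camera to world coordinates); the wrist camera has in their place "tool_from_camera" (4x4, takes a point from camera to tool coordinates, whose origin is the TCP and whose axes are the tool frame's). Camera axes: x right, y down, z forward; pixel columns grow to the right and rows downward; lengths in m; the calibration is good to about 2 mm. A picture is of the moment at which its call begins: read the wrist's pose just before it. camera_params takes no time and is no camera call.
- manip.sign_off(): hands the job in, once; it reports no verdict.
The state is a dict: "t": time; "q": joint angles; "qd": joint speeds; "tau": joint torques, N m; "tcp_pos": TCP position; "tool_rot": TCP orientation; "force": force on the tool from outside, world axes, zero at the start; "ft_torque": the same for the moment, N m; "finger_gap": opening from 0.0 (shut) to 1.0 (fully open).
Only numpy, scipy, OpenCV 4.12 (cv2) and the standard library are available. Lean on these libraries where they do the work, as an engineer would, in place of code of your own. Each camera call takes 0.05 s, during which the arm holds its last target.

## Working session

There is one attempt and no reset: what is moved stays moved. The work goes in short steps, Python scripts to look and compute and a tool call to move; the robot and the scene stay as the last step left them, time stands still between calls to the robot, and variables do not carry over. Pictures are saved under pics/ and viewed, and the job is handed in when it is done.

Besides the shell and the picture viewer there is one more tool, called after "Request:" as name(argument=value, ...), one argument or row to a line, values as JSON. send_rows: Moves the arm, as the interface text tells. Its arguments: {"type":"object","properties":{"steps":{"type":"array","items":{"type":"array","items":{"type":"array","items":{"type":"number"}}}},"grip_force":{"type":"number"}},"required":["steps"]}

```bash
mkdir -p pics; ls; python3 - <<'E'
from station import manip
import cv2,numpy as np
s=manip.sense();print({k:np.round(v,3) for k,v in s.items()})
for n in("scene","top"):
    im=manip.snapshot(n);cv2.imwrite(f"pics/{n}0.png",im[:,:,::-1])
    p=manip.camera_params(n);print(n,{k:np.round(v,4).tolist() for k,v in p.items()})
print(manip.camera_params("wrist"))
E
```

```text
pics
{'t': np.float64(0.0), 'q': array([ 1.078,  0.528,  1.434, -0.   ,  1.181, -0.178]), 'qd': array([-0.001, -0.001,  0.001,  0.001,  0.   ,  0.   ]), 'tau': array([ 1.0000e-03, -4.4235e+01, -1.7803e+01, -0.0000e+00,  8.0000e-03,
        0.0000e+00]), 'tcp_pos': array([0.193, 0.594, 0.23 ]), 'tool_rot': array([-0.416,  0.573,  0.415,  0.571]), 'force': array([0.281, 0.655, 0.431]), 'ft_torque': array([-0.031, -0.022, -0.001]), 'finger_gap': np.float64(1.002)}
scene {'fx': 493.3813, 'fy': 493.3813, 'cx': 323.062, 'cy': 236.0993, 'T': [[0.7409, 0.4369, -0.5101, 1.2047], [0.6715, -0.4643, 0.5775, -0.8077], [0.0154, -0.7704, -0.6374, 0.9166], [0.0, 0.0, 0.0, 1.0]]}
top {'fx': 520.9105, 'fy': 520.9105, 'cx': 317.8576, 'cy': 233.5388, 'T': [[0.0139, -0.9777, 0.2095, 0.346], [-0.9999, -0.0139, 0.0014, -0.1294], [0.0016, -0.2095, -0.9778, 1.3915], [0.0, 0.0, 0.0, 1.0]]}
{'fx': 330.8174992970624, 'fy': 330.8174992970624, 'cx': 314.3630998819758, 'cy': 238.75450698119568, 'tool_from_camera': array([[ 1.54214115e-04, -2.69279652e-01,  9.63062015e-01,
        -1.43961806e-01],
       [-7.93792884e-04, -9.63061756e-01, -2.69279453e-01,
         6.82846022e-02],
       [ 9.99999673e-01, -7.22945082e-04, -3.62269988e-04,
         1.98047537e-04],
       [ 0.00000000e+00,  0.00000000e+00,  0.00000000e+00,
         1.00000000e+00]])}
```

View pics/scene0.png

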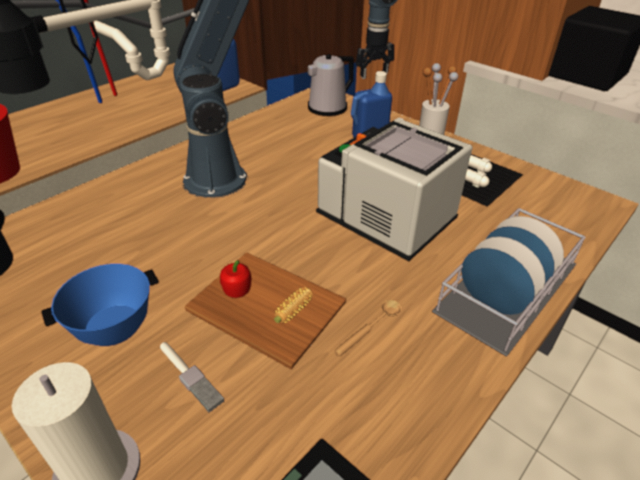

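View pics/top0.png

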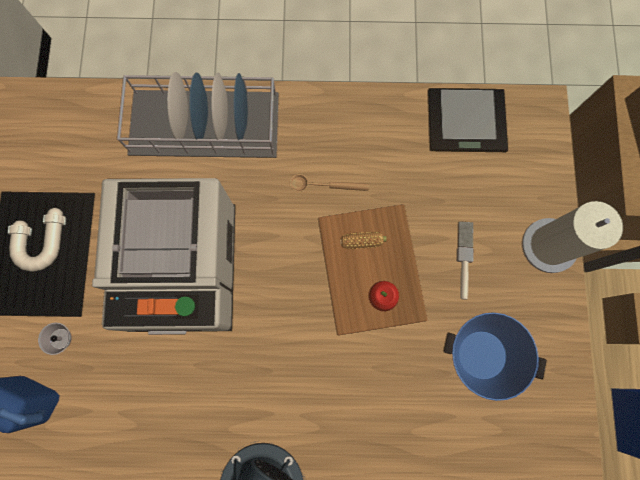

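The top view shows the grinder at about (165,255), with the orange lock near (160,307), the button near (185,306), the tray near (157,235), the cob near (363,240) and the pepper at (384,295). I'll enlarge these.

```bash
python3 - <<'E'
import cv2
im=cv2.imread("pics/top0.png")
cv2.imwrite("pics/c1.png",cv2.resize(im[170:340,90:250],None,fx=3.5,fy=3.5,interpolation=cv2.INTER_CUBIC))
cv2.imwrite("pics/c2.png",cv2.resize(im[220:265,325:405],None,fx=10,fy=10,interpolation=cv2.INTER_CUBIC))
im=cv2.imread("pics/scene0.png")
cv2.imwrite("pics/c3.png",cv2.resize(im[280:330,260:325],None,fx=10,fy=10,interpolation=cv2.INTER_CUBIC))
E
```

```text
(no output)
```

View pics/c1.png

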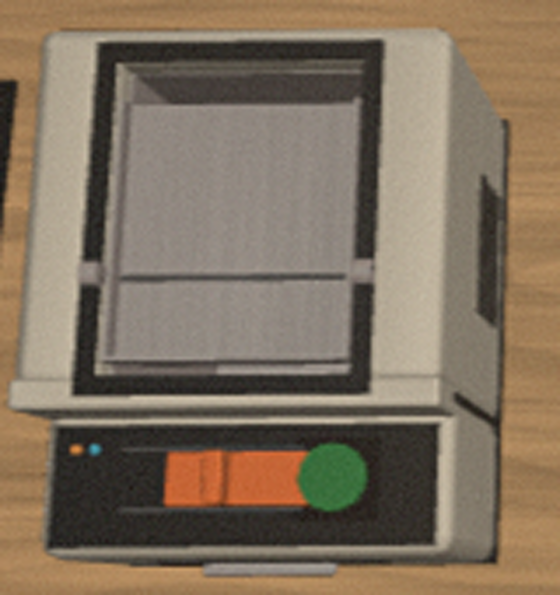

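View pics/c2.png

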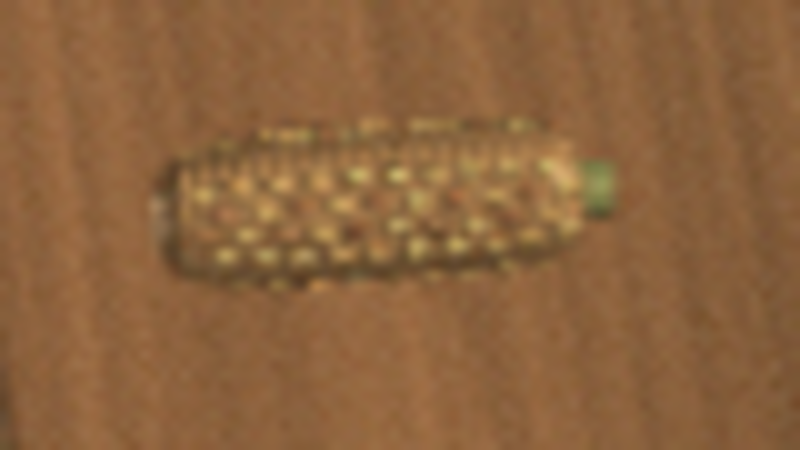

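View pics/c3.png

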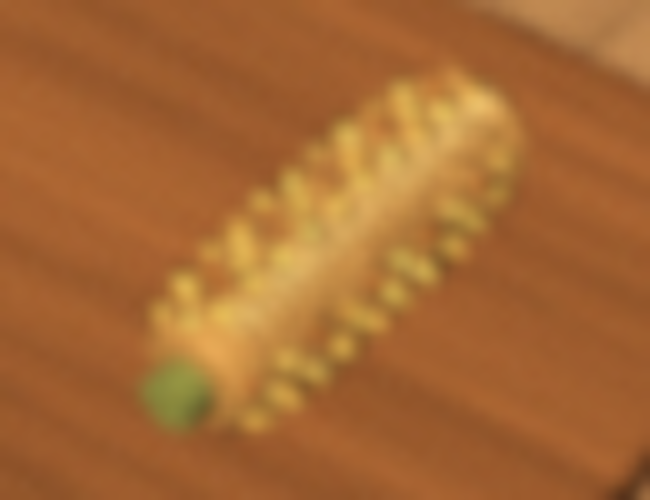

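```bash
cat > h.py <<'E'
import numpy as np
from station import manip
def px(cam,u,v,z,T=None):
    p=manip.camera_params(cam)
    T=np.array(p["T"]) if T is None else T
    d=T[:3,:3]@np.array([(u-p["cx"])/p["fx"],(v-p["cy"])/p["fy"],1]);o=T[:3,3]
    return o+d*(z-o[2])/d[2]
E
python3 - <<'E'
from h import *
def c1(x,y,z): return px("top",90+(x+.5)/3.5-.5,170+(y+.5)/3.5-.5,z)
def c2(x,y,z): return px("top",325+(x+.5)/10-.5,220+(y+.5)/10-.5,z)
def c3(x,y,z): return px("scene",260+(x+.5)/10-.5,280+(y+.5)/10-.5,z)
for n,a in dict(button=(332,476,.219),ridge=(211,478,.230),rfl=(100,42,.264),rfr=(383,41,.264),rnl=(73,394,.264),rnr=(368,391,.264),axL=(118,277,.244),axR=(348,275,.244),lockplL=(165,478,.21)).items(): print(n,c1(*a).round(4))
a,b=c2(165,212,.0385),c2(582,190,.0385);print(a,b,(a+b)/2,np.linalg.norm(a-b),np.arctan2(*(a-b)[[1,0]]))
a,b=c3(485,125,.0385),c3(200,370,.0385);print(a,b,(a+b)/2,np.linalg.norm(a-b),np.arctan2(*(a-b)[[1,0]]))
print(px("scene",260+17.8,280+39.5,.0385), "stub scene")
E
```

```text
button [0.4282 0.1679 0.219 ]
ridge [0.4251 0.2415 0.23  ]
rfl [0.7011 0.3251 0.264 ]
rfr [0.7044 0.1425 0.264 ]
rnl [0.4732 0.3204 0.264 ]
rnr [0.4777 0.1378 0.264 ]
axL [0.5508 0.3069 0.244 ]
axR [0.5542 0.16   0.244 ]
lockplL [0.426  0.2775 0.21  ]
[ 0.61723086 -0.18917622  0.0385    ] [ 0.62475237 -0.29970514  0.0385    ] [ 0.62099161 -0.24444068  0.0385    ] 0.11078454401715267 1.638741676356235
[ 0.61971855 -0.19687672  0.0385    ] [ 0.62543857 -0.29921349  0.0385    ] [ 0.62257856 -0.24804511  0.0385    ] 0.10249650990961098 1.6266323226110602
[ 0.62893197 -0.3081855   0.0385    ] stub scene
```

```bash
cat >> h.py <<'E'
from scipy.spatial.transform import Rotation as R
def st():
    s=manip.sense();M=R.from_quat(s["tool_rot"]).as_matrix()
    print("t",round(float(s["t"]),2),"tcp",s["tcp_pos"].round(4),"jaw yaw",round(float(np.arctan2(M[1,2],M[0,2])),4),"x",M[:,0].round(3),"gap",round(float(s["finger_gap"]),3),"F",s["force"].round(1),"q",s["q"].round(3))
    return s
E
python3 -c "
from h import *
st()"
```

```text
t 0.1 tcp [0.1926 0.5939 0.2304] jaw yaw 1.257 x [-0.001 -0.002 -1.   ] gap 0.999 F [ 0.2 -0.2  0.7] q [ 1.079  0.528  1.434  0.     1.181 -0.179]
```

Request:
send_rows(
  steps=[
    [[0,0,0,0.06,0],[0,0,0,0.12,0],[0,0.0,0,0.17,0],[0,0.025,-0.05,0.17,-0.1],[0,0.05,-0.1,0.17,-0.25],[0,0.075,-0.15,0.17,-0.4],[0,0.1,-0.2,0.17,-0.55],[0,0.125,-0.25,0.17,-0.7]],
  ],
)

```text
t: 1.1
tcp_pos: [0.3182, 0.3427, 0.401]
tool_rot: [-0.193, 0.68, 0.193, 0.68]
force: [0.9, -0.4, -0.2]
finger_gap: 0.999
```

Request:
send_rows(
  steps=[
    [[0,0.025,-0.05,0,-0.1],[0,0.05,-0.1,0,-0.2],[0,0.077,-0.15,0,-0.3],[0,0.103,-0.2,0,-0.4],[0,0.129,-0.25,0,-0.495],[0,0.155,-0.3,0,-0.495],[0,0.18,-0.35,-0.02,-0.495],[0,0.206,-0.4,-0.04,-0.495]],
  ],
)

```text
t: 2.1
tcp_pos: [0.5243, -0.0573, 0.3607]
tool_rot: [-0.022, 0.707, 0.022, 0.707]
force: [0.0, 0.3, -0.0]
finger_gap: 0.996
```

Request:
send_rows(
  steps=[
    [[0,0.025,-0.05,-0.03,0],[0,0.05,-0.1,-0.06,0],[0,0.075,-0.15,-0.1,0],[0,0.097,-0.189,-0.15,0],[0,0.097,-0.189,-0.18,0],[0,0.097,-0.189,-0.18,0]],
  ],
)

```text
t: 2.85
tcp_pos: [0.6182, -0.2439, 0.1767]
tool_rot: [-0.02, 0.71, 0.023, 0.704]
force: [-0.3, -0.6, -0.2]
finger_gap: 1.006
```

```bash
cat >> h.py <<'E'
def wrist(name):
    import cv2,json
    s=st();p=manip.camera_params("wrist")
    A=np.eye(4);A[:3,:3]=R.from_quat(s["tool_rot"]).as_matrix();A[:3,3]=s["tcp_pos"]
    im=manip.snapshot("wrist");cv2.imwrite(f"pics/{name}.png",im[:,:,::-1])
    np.save(f"pics/{name}.npy",A@p["tool_from_camera"])
E
python3 -c "
from h import *
wrist('w1')"
```

```text
t 2.85 tcp [ 0.6182 -0.2439  0.1767] jaw yaw 0.0607 x [-0.009  0.005 -1.   ] gap 1.006 F [-0.3 -0.6 -0.2] q [-0.544  0.644  1.369  0.     1.138 -0.604]
```

View pics/w1.png

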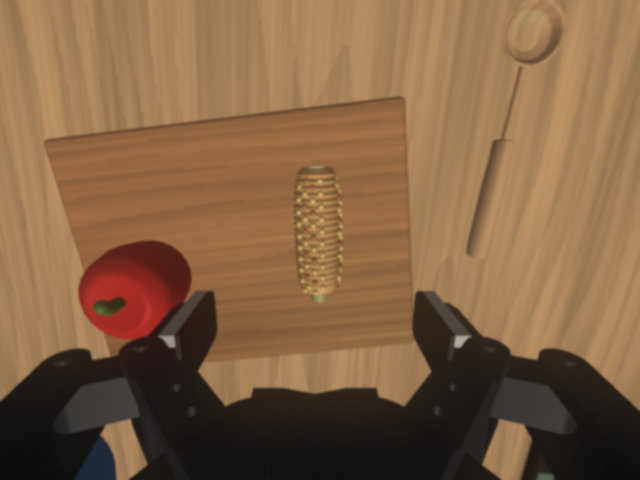

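```bash
python3 -c "
from h import *
T=np.load('pics/w1.npy')
a,b=px('wrist',317,168,.0385,T),px('wrist',320,294,.0385,T)
print(a,b,(a+b)/2,np.linalg.norm(a-b),np.arctan2(*(a-b)[[1,0]]))
print(px('wrist',151,240,.09,T),px('wrist',190,285,.09,T),'pepper')
print(px('wrist',295,230,.0385,T),px('wrist',343,230,.0385,T),'sides')
"
```

```text
[ 0.61613043 -0.19226273  0.0385    ] [ 0.62600175 -0.30638873  0.0385    ] [ 0.62106609 -0.24932573  0.0385    ] 0.11455211665781484 1.657076549195793
[ 0.4985323  -0.24788447  0.09      ] [ 0.52557484 -0.28156228  0.09      ] pepper
[ 0.60012237 -0.24674687  0.0385    ] [ 0.64223364 -0.24413107  0.0385    ] sides
```

Request:
send_rows(
  steps=[
    [[0,0,-0.001,-0.05,0.01],[0,0,-0.002,-0.1,0.01],[0,0,-0.002,-0.125,0.01],[0,0,-0.002,-0.135,0.01],[0,0,-0.002,-0.135,0.01]],
  ],
)

```text
t: 3.52
tcp_pos: [0.6218, -0.2465, 0.0479]
tool_rot: [-0.026, 0.706, 0.025, 0.707]
force: [0.2, 0.4, -0.4]
finger_gap: 0.999
```

```bash
python3 -c "
from h import *
wrist('w2')"
```

```text
t 3.52 tcp [ 0.6218 -0.2465  0.0479] jaw yaw 0.0727 x [ 0.002 -0.001 -1.   ] gap 0.999 F [ 0.2  0.4 -0.4] q [-0.544  0.81   1.44   0.     0.889 -0.617]
```

View pics/w2.png

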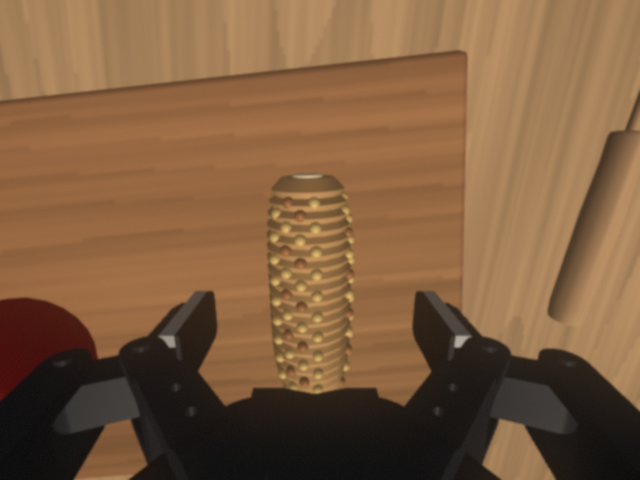

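The cob is centred between the fingers and its axis runs straight up the picture at about x=310. I'm lowering and closing.

Request:
send_rows(
  steps=[
    [[0,0,0,-0.015,0],[0,0,0,-0.023,0],[0,0,0,-0.023,0],[1,0,0,-0.023,0],[1,0,0,-0.023,0],[1,0,0,-0.023,0],[1,0,0,-0.023,0],[1,0,0,-0.023,0]],
  ],
  grip_force=40,
)

```text
t: 4.58
tcp_pos: [0.6212, -0.2468, 0.0238]
tool_rot: [-0.026, 0.706, 0.025, 0.707]
force: [0.3, -0.5, 2.2]
finger_gap: 0.475
```

```bash
python3 -c "
from h import *
wrist('w3')"
```

```text
t 4.58 tcp [ 0.6212 -0.2468  0.0238] jaw yaw 0.072 x [ 0.001 -0.001 -1.   ] gap 0.475 F [ 0.3 -0.5  2.2] q [-0.545  0.845  1.446 -0.     0.85  -0.617]
```

View pics/w3.png

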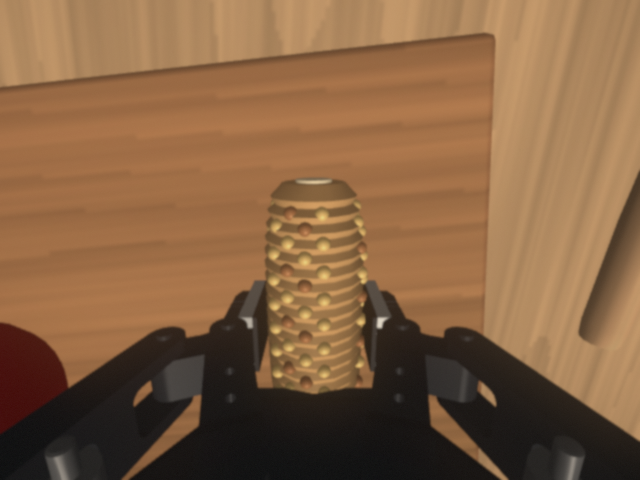

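Request:
send_rows(
  steps=[
    [[1,0,0,0.02,0],[1,0,0,0.07,0],[1,0,0,0.125,0],[1,0,0.02,0.18,0.15],[1,0,0.06,0.225,0.32],[1,0,0.1,0.27,0.5],[1,0,0.14,0.31,0.68],[1,-0.005,0.19,0.34,0.85]],
  ],
)

```text
t: 5.62
tcp_pos: [0.6158, -0.0556, 0.3664]
tool_rot: [-0.317, 0.632, 0.315, 0.633]
force: [1.2, 0.4, -1.0]
finger_gap: 0.475
```

Request:
send_rows(
  steps=[
    [[1,0,0.05,0,0.17],[1,0,0.1,0,0.34],[1,-0.005,0.15,0,0.5],[1,-0.01,0.2,0,0.62],[1,-0.014,0.24,0,0.671],[1,-0.014,0.27,0,0.671],[1,-0.014,0.29,0,0.671],[1,-0.014,0.29,0,0.671]],
  ],
)

```text
t: 6.62
tcp_pos: [0.6014, 0.2343, 0.3635]
tool_rot: [0.506, -0.494, -0.506, -0.494]
force: [0.0, -0.1, -0.8]
finger_gap: 0.473
```

```bash
python3 -c "
from h import *
wrist('w4')
import cv2
im=manip.snapshot('top')[:,:,::-1]
cv2.imwrite('pics/t4.png',cv2.resize(im[170:340,90:250],None,fx=3.5,fy=3.5,interpolation=cv2.INTER_CUBIC))"
```

```text
t 6.62 tcp [0.6014 0.2343 0.3635] jaw yaw 1.5948 x [-0. -0. -1.] gap 0.473 F [ 0.  -0.1 -0.8] q [ 0.199  0.447  1.201 -0.     1.493 -1.396]
```

View pics/w4.png

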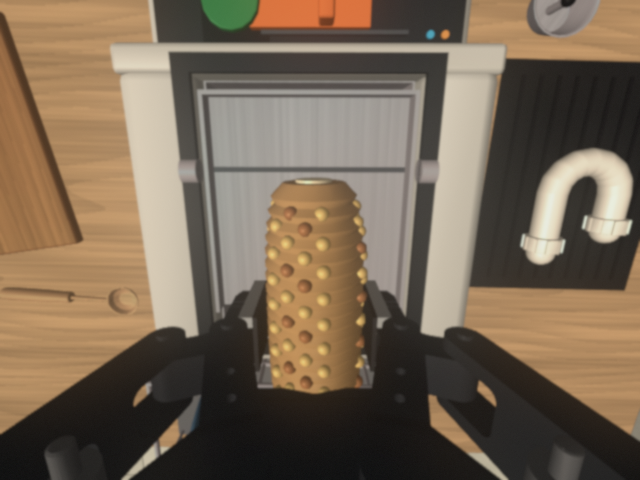

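View pics/t4.png

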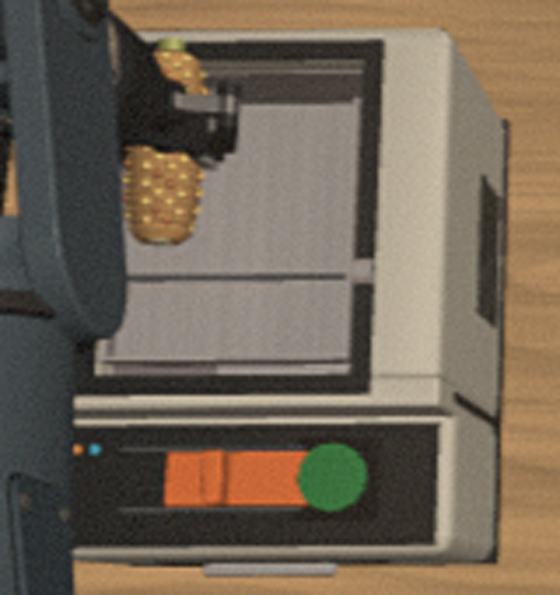

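```bash
python3 -c "
from h import *
T=np.load('pics/w4.npy')
for n,u,v,z in [('axa',213,169,.244),('axb',408,168,.244),('beara',188,171,.264),('bearb',428,171,.264),('cobend',313,183,.3785),('rimnearL',171,53,.264),('rimnearR',447,53,.264),('ridge',326,8,.23),('ridge20',326,15,.21)]: print(n,px('wrist',u,v,z,T).round(4))
"
```

```text
axa [0.5521 0.1541 0.244 ]
axb [0.5478 0.3062 0.244 ]
beara [0.5525 0.1419 0.264 ]
bearb [0.5485 0.3153 0.264 ]
cobend [0.5469 0.2326 0.3785]
rimnearL [0.4761 0.1368 0.264 ]
rimnearR [0.4719 0.319  0.264 ]
ridge [0.436 0.239 0.23 ]
ridge20 [0.4337 0.2396 0.21  ]
```

Request:
send_rows(
  steps=[
    [[1,0,-0.001,-0.04,0],[1,0,-0.001,-0.075,0],[1,0,-0.001,-0.095,0],[1,0,-0.001,-0.105,0],[1,0,-0.001,-0.109,0],[1,0,-0.001,-0.111,0],[1,0,-0.001,-0.111,0]],
  ],
)

```text
t: 7.6
tcp_pos: [0.6023, 0.2325, 0.2531]
tool_rot: [0.506, -0.494, -0.505, -0.495]
force: [0.1, 1.1, -0.9]
finger_gap: 0.479
```

```bash
python3 -c "
from h import *
wrist('w5')
import cv2
im=manip.snapshot('scene')[:,:,::-1]
cv2.imwrite('pics/s5.png',cv2.resize(im[90:260,310:480],None,fx=3.5,fy=3.5,interpolation=cv2.INTER_CUBIC))"
```

```text
t 7.6 tcp [0.6023 0.2325 0.2531] jaw yaw 1.593 x [ 0.001  0.    -1.   ] gap 0.479 F [ 0.1  1.1 -0.9] q [ 0.196  0.534  1.355 -0.     1.252 -1.397]
```

View pics/w5.png

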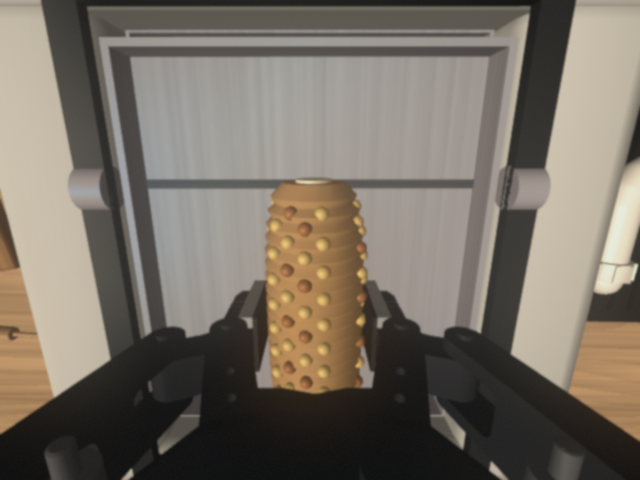

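View pics/s5.png

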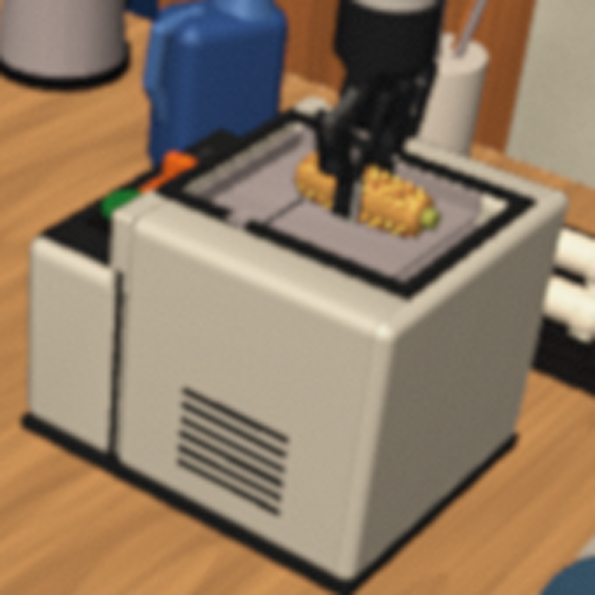

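The cob lies lengthwise, its near end about on the axle line (row 184), roughly 3 mm above the floor. I'm lowering the last 3 mm, then checking.

Request:
send_rows(
  steps=[
    [[1,0,0,-0.0015,0],[1,0,0,-0.0025,0],[1,0,0,-0.003,0],[1,0,0,-0.003,0]],
  ],
)

```text
t: 8.2
tcp_pos: [0.6019, 0.2325, 0.2497]
tool_rot: [0.506, -0.494, -0.506, -0.494]
force: [-0.4, 0.1, 1.3]
finger_gap: 0.476
```

Request:
send_rows(
  steps=[
    [[0,0,0,0,0],[0,0,0,0,0],[0,0,0,0,0],[0,0,0,0.02,0],[0,0,0,0.06,0],[0,0,0,0.11,0],[0,0,0,0.15,0],[0,0,0,0.15,0]],
  ],
)

```text
t: 9.2
tcp_pos: [0.6036, 0.2329, 0.404]
tool_rot: [0.507, -0.492, -0.504, -0.497]
force: [-0.6, 0.4, -0.5]
finger_gap: 1.001
```

```bash
python3 -c "
from h import *
wrist('w6')"
```

```text
t 9.2 tcp [0.6036 0.2329 0.404 ] jaw yaw 1.5931 x [ 0.009  0.002 -1.   ] gap 1.001 F [-0.6  0.4 -0.5] q [ 0.196  0.423  1.136  0.     1.573 -1.397]
```

View pics/w6.png

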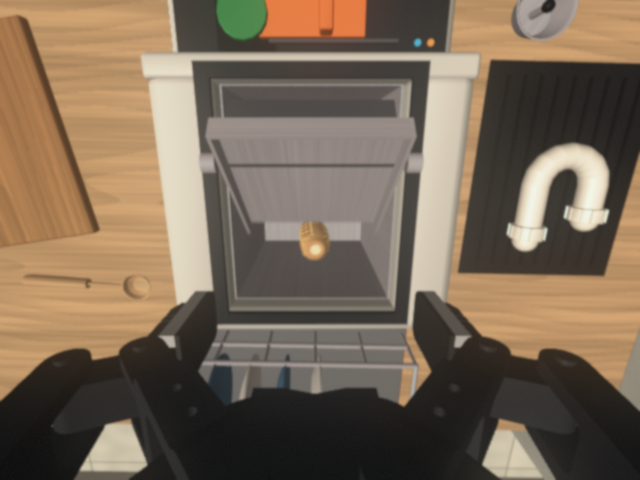

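The cob has gone through into the bucket and the tray is tipped, swinging back. While it returns I'm moving above the lock ridge and will check that the tray is level before touching the lock.

Request:
send_rows(
  steps=[
    [[0,-0.05,0.002,0,0],[0.3,-0.1,0.004,0,0],[0.5,-0.14,0.006,-0.01,0],[0.5,-0.176,0.007,-0.03,0],[0.5,-0.176,0.007,-0.06,0],[0.5,-0.176,0.007,-0.08,0],[0.5,-0.176,0.007,-0.08,0],[0.5,-0.176,0.007,-0.08,0]],
  ],
)

```text
t: 10.25
tcp_pos: [0.426, 0.2394, 0.3192]
tool_rot: [-0.505, 0.495, 0.506, 0.494]
force: [0.6, 0.0, -0.3]
finger_gap: 0.5
```

```bash
python3 -c "
from h import *
wrist('w7')
import cv2
im=manip.snapshot('scene')[:,:,::-1]
cv2.imwrite('pics/s7.png',cv2.resize(im[90:260,310:480],None,fx=3.5,fy=3.5,interpolation=cv2.INTER_CUBIC))"
```

```text
t 10.25 tcp [0.426  0.2394 0.3192] jaw yaw 1.5929 x [-0.001 -0.    -1.   ] gap 0.5 F [ 0.6  0.  -0.3] q [ 0.283  0.238  1.647 -0.     1.257 -1.31 ]
```

View pics/w7.png

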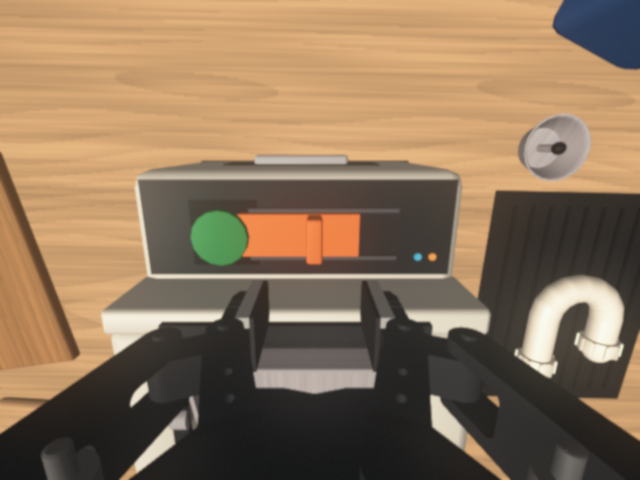

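View pics/s7.png

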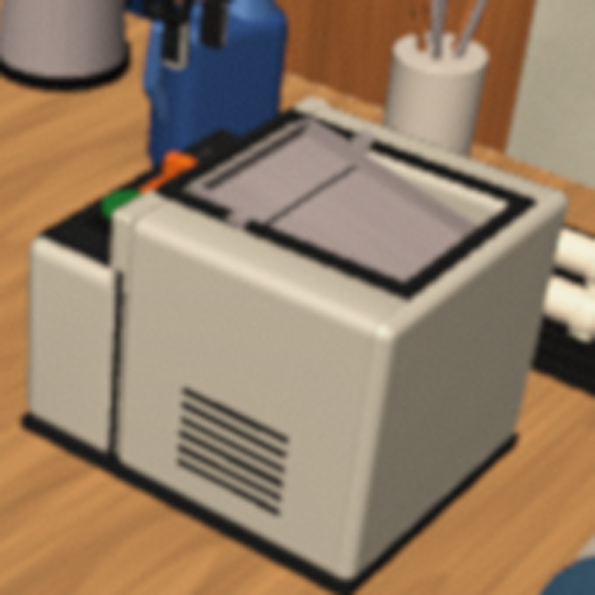

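```bash
python3 -c "
from h import *
import cv2
im=cv2.imread('pics/w7.png')
cv2.imwrite('pics/c7.png',cv2.resize(im[190:290,170:380],None,fx=3.8,fy=3.8,interpolation=cv2.INTER_CUBIC))
T=np.load('pics/w7.npy')
for n,u,v,z in [('ridge',314.5,241,.23),('rt',314,218,.23),('rb',314.5,264,.23),('l',307,240,.23),('r',322,240,.23),('button',219.5,238,.219),('bl',191,238,.219),('br',248,238,.219)]: print(n,px('wrist',u,v,z,T).round(4))
"
```

```text
ridge [0.4246 0.2396 0.23  ]
rt [0.4074 0.2389 0.23  ]
rb [0.4425 0.24   0.23  ]
l [0.4239 0.2341 0.23  ]
r [0.4237 0.2451 0.23  ]
button [0.4269 0.1669 0.219 ]
bl [0.4274 0.1451 0.219 ]
br [0.4264 0.1887 0.219 ]
```

View pics/c7.png

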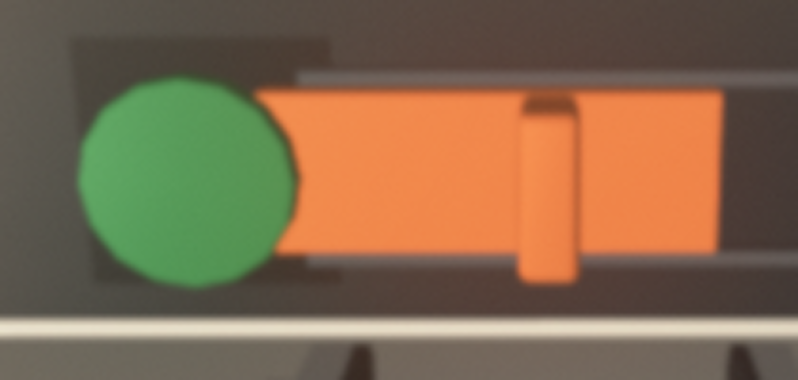

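The ridge is at (0.425, 0.240) and the button at (0.427, 0.1675), which agrees with the top view. I'll wait for the tray to be level first.

Request:
send_rows(
  steps=[
    [[0.5,0,0,-0.02,0],[0.5,0,0,-0.04,0],[0.5,0,0,-0.04,0],[0.5,0,0,-0.04,0],[0.5,0,0,-0.04,0],[0.5,0,0,-0.04,0],[0.5,0,0,-0.04,0],[0.5,0,0,-0.04,0]],
  ],
)

```text
t: 11.35
tcp_pos: [0.4259, 0.2395, 0.2794]
tool_rot: [0.506, -0.494, -0.505, -0.494]
force: [0.5, 0.0, -0.3]
finger_gap: 0.502
```

Request:
send_rows(
  steps=[
    [[0.5,0,0,0,0],[0.5,0,0,0,0],[0.5,0,0,0,0],[0.5,0,0,0,0],[0.5,0,0,0,0],[0.5,0,0,0,0],[0.5,0,0,0,0],[0.5,0,0,0,0]],
  ],
)

```text
t: 12.35
tcp_pos: [0.4259, 0.2395, 0.2793]
tool_rot: [-0.506, 0.494, 0.506, 0.494]
force: [-0.3, 0.5, 0.0]
finger_gap: 0.499
```

```bash
python3 -c "
from h import *
st()
import cv2
im=manip.snapshot('scene')[:,:,::-1]
cv2.imwrite('pics/s8.png',cv2.resize(im[90:260,310:480],None,fx=3.5,fy=3.5,interpolation=cv2.INTER_CUBIC))"
```

```text
t 12.35 tcp [0.4259 0.2395 0.2793] jaw yaw 1.593 x [-0.  0. -1.] gap 0.499 F [-0.3  0.5  0. ] q [ 0.283  0.282  1.705  0.     1.154 -1.31 ]
```

View pics/s8.png

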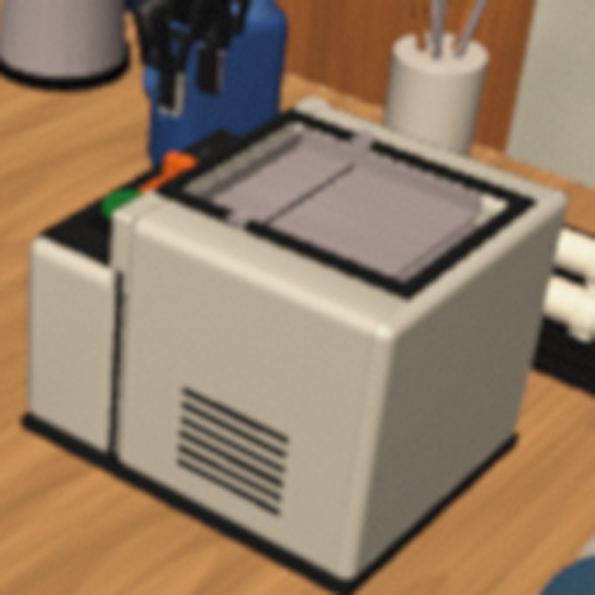

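The tray is level again, as in the earlier view, and empty. Now I'm lowering over the ridge and closing lightly.

Request:
send_rows(
  steps=[
    [[0.5,0,0,-0.03,0],[0.5,0,0,-0.055,0],[0.5,0,0,-0.062,0],[0.5,0,0,-0.062,0],[1,0,0,-0.062,0],[1,0,0,-0.062,0],[1,0,0,-0.062,0],[1,0,0,-0.062,0]],
  ],
  grip_force=20,
)

```text
t: 13.4
tcp_pos: [0.4266, 0.2396, 0.2183]
tool_rot: [0.506, -0.494, -0.505, -0.495]
force: [0.1, 0.3, 5.5]
finger_gap: 0.131
```

Request:
send_rows(
  steps=[
    [[1,0,0,0.002,0],[1,0,0.005,0.002,0],[1,0,0.01,0.002,0],[1,0,0.015,0.002,0],[1,0,0.019,0.002,0],[1,0,0.021,0.002,0],[1,0,0.022,0.002,0],[1,0,0.022,0.002,0]],
  ],
)

```text
t: 14.4
tcp_pos: [0.426, 0.2605, 0.2185]
tool_rot: [0.506, -0.495, -0.505, -0.493]
force: [3.8, -4.4, -10.6]
finger_gap: 0.131
```

Request:
send_rows(
  steps=[
    [[1,0,0.001,-0.001,0],[1,0,0.002,-0.001,0],[1,0,0.003,-0.001,0],[1,0,0.003,-0.001,0]],
  ],
)

```text
t: 14.9
tcp_pos: [0.426, 0.2608, 0.2184]
tool_rot: [0.508, -0.496, -0.504, -0.491]
force: [5.2, -12.2, -2.7]
finger_gap: 0.13
```

It has reached the stop: about 21 mm measured, force rising to 12 N with no more travel. I'm releasing and looking.

Request:
send_rows(
  steps=[
    [[1,0,-0.002,0,0],[0.5,0,-0.002,0,0],[0.5,0,-0.002,0,0],[0.5,0,-0.002,0.02,0],[0.5,0,-0.002,0.06,0],[0.5,0,-0.03,0.1,0],[0.7,0,-0.06,0.1,0],[1,0,-0.06,0.1,0]],
  ],
)

```text
t: 15.9
tcp_pos: [0.4255, 0.204, 0.3192]
tool_rot: [-0.505, 0.495, 0.505, 0.495]
force: [-0.7, 0.2, -0.3]
finger_gap: 0.099
```

```bash
python3 -c "
from h import *
wrist('w9')
import cv2
im=cv2.imread('pics/w9.png')
cv2.imwrite('pics/c9.png',cv2.resize(im[190:290,170:430],None,fx=3,fy=3,interpolation=cv2.INTER_CUBIC))"
```

```text
t 15.9 tcp [0.4255 0.204  0.3192] jaw yaw 1.5911 x [ 0.001  0.001 -1.   ] gap 0.099 F [-0.7  0.2 -0.3] q [ 2.090e-01  2.120e-01  1.684e+00  1.000e-03  1.245e+00 -1.382e+00]
```

View pics/w9.png

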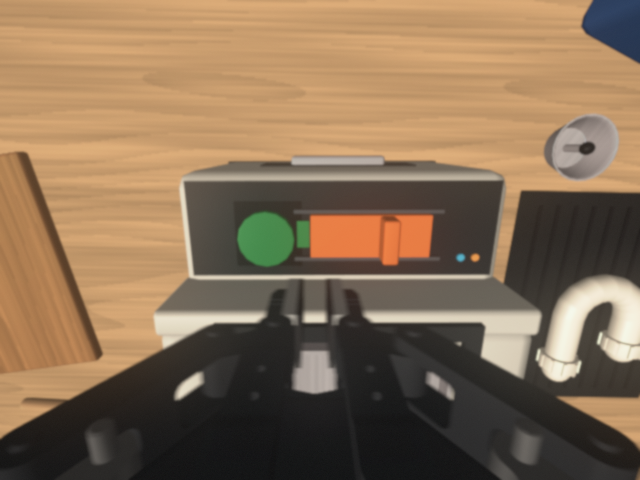

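View pics/c9.png

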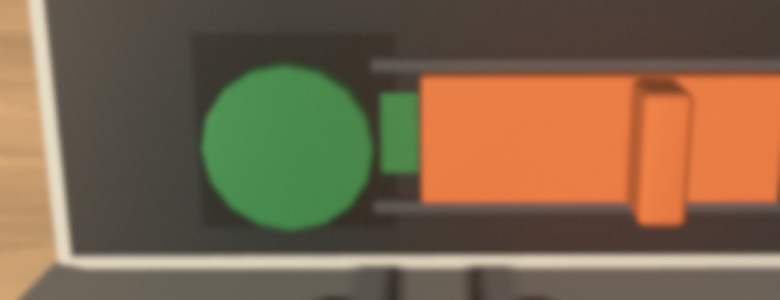

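```bash
python3 -c "
from h import *
T=np.load('pics/w9.npy')
for n,u,v,z in [('ridge',391.5,242,.23),('plateR',432,236,.21),('plateL',310,236,.21),('button',266,239,.219)]: print(n,px('wrist',u,v,z,T).round(4))
T=np.load('pics/w7.npy')
for n,u,v,z in [('plateR0',359.5,236,.21)]: print(n,px('wrist',u,v,z,T).round(4))
"
```

```text
ridge [0.4239 0.2607 0.23  ]
plateR [0.424  0.2974 0.21  ]
plateL [0.4259 0.2007 0.21  ]
button [0.4265 0.1671 0.219 ]
plateR0 [0.4254 0.2753 0.21  ]
```

The lock plate moved 22 mm and the green "free" mark is showing next to the button. I'm pressing the button with the fingers shut.

Request:
send_rows(
  steps=[
    [[1,0.001,-0.037,0,0],[1,0.001,-0.037,0,0],[1,0.001,-0.037,-0.05,0],[1,0.001,-0.037,-0.085,0],[1,0.001,-0.037,-0.095,0],[1,0.001,-0.037,-0.095,0]],
  ],
)

```text
t: 16.7
tcp_pos: [0.4269, 0.1683, 0.2232]
tool_rot: [-0.505, 0.494, 0.506, 0.494]
force: [1.3, 0.7, 1.1]
finger_gap: 0.004
```

Request:
send_rows(
  steps=[
    [[1,0,0,-0.003,0],[1,0,0,-0.006,0],[1,0,0,-0.008,0],[1,0,0,-0.01,0],[1,0,0,-0.01,0]],
  ],
)

```text
t: 17.32
tcp_pos: [0.4278, 0.1678, 0.2139]
tool_rot: [0.506, -0.494, -0.505, -0.495]
force: [1.4, 2.1, 4.9]
finger_gap: 0.001
```

Request:
send_rows(
  steps=[
    [[1,0,0,-0.001,0],[1,0,0,-0.002,0],[1,0,0,-0.003,0],[1,0,0,-0.003,0],[1,0,0,-0.003,0]],
  ],
)

```text
t: 17.95
tcp_pos: [0.4279, 0.1678, 0.2128]
tool_rot: [0.506, -0.493, -0.505, -0.495]
force: [-3.1, 0.8, 21.3]
finger_gap: -0.003
```

The button is bottomed: z = 0.2128 and the force rose to 21 N. I'm releasing upward.

Request:
send_rows(
  steps=[
    [[1,0,0,0.005,0],[1,0,0,0.015,0],[1,0,0,0.05,0],[1,0,0.03,0.1,0],[1,-0.01,0.06,0.14,0],[1,-0.01,0.06,0.16,0],[1,-0.01,0.06,0.16,0],[1,-0.01,0.06,0.16,0]],
  ],
)

```text
t: 18.95
tcp_pos: [0.4158, 0.2268, 0.3687]
tool_rot: [-0.505, 0.496, 0.506, 0.493]
force: [-0.6, -0.6, 0.1]
finger_gap: 0.003
```

```bash
python3 -c "
from h import *
wrist('w10')
import cv2
for n in ('scene','top'): cv2.imwrite(f'pics/{n}10.png',manip.snapshot(n)[:,:,::-1])"
```

```text
t 18.95 tcp [0.4158 0.2268 0.3687] jaw yaw 1.5925 x [-0.004 -0.001 -1.   ] gap 0.003 F [-0.6 -0.6  0.1] q [ 0.263  0.17   1.597 -0.     1.379 -1.329]
```

View pics/w10.png

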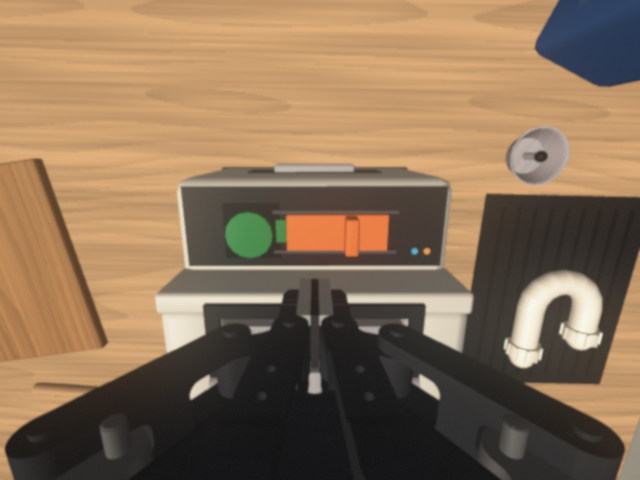

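View pics/scene10.png

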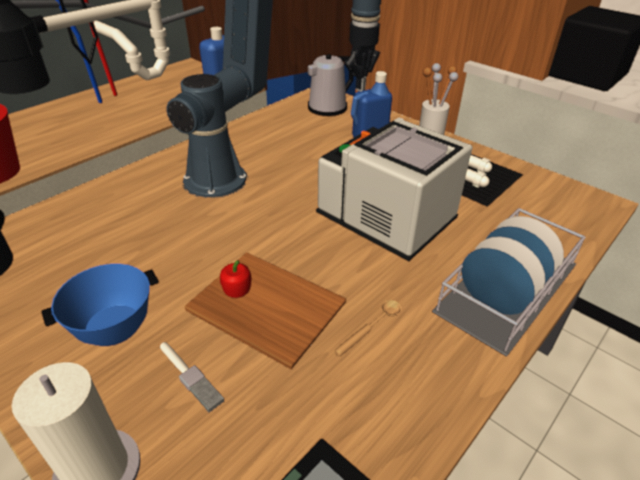

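View pics/top10.png

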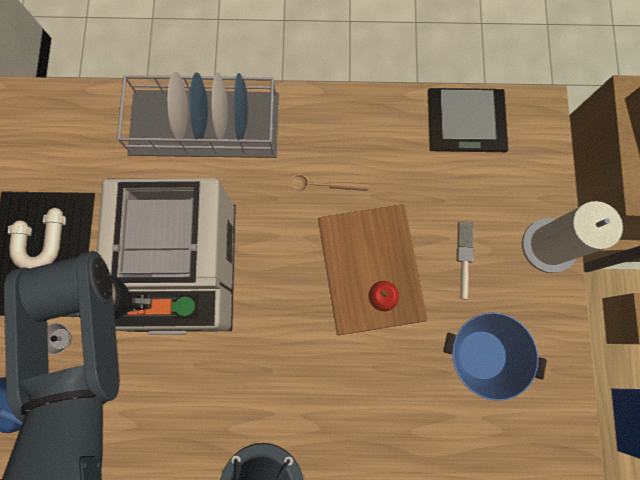

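Everything is in place: the tray is level and empty, the lock is aside with its green mark showing, the button is up, and the pepper, spoon and brush haven't moved. The arm touches nothing. I'm handing in.

```bash
python3 -c "
from station import manip
print(manip.sign_off())"
```

```text
the job is handed in; nothing more can be done
None
```

The job is done and handed in at about 19 s of the 54 s allowed; the hand-in reports no verdict.

- **Cob:** I picked it off the board and set it lengthwise on the tray's far half, with its middle about 50 mm past the axle. When I let go, the tray tipped and the cob slid into the bucket.
- **Lock:** once the scene camera showed the tray level and empty, I slid the orange lock aside until it hit its stop, where the force rose to 12 N. The plate's edge measured 22 mm of travel. The ridge and gripper measured about 21 mm, within the camera error. The green mark beside the button was uncovered.
- **Button:** I pressed it until it bottomed, at 0.2128 m with the force up to 21 N. That is 6 mm below its 219 mm rest height. I then let it go.

In the last pictures the tray is level, the lock is aside and the button is free of the fingers and looks back up. The pepper, spoon and brush have not moved, and the arm is clear of everything. I did not measure the button's height after release.

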